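# Refit the star wheel of a vial feeder on its drive studs

### The arm

A 6-joint arm with a two-finger parallel gripper is mounted at the origin on the work surface; the furniture and walls round the work are solid. World frame = base frame: x ahead of the robot, y to its left, z up, the work surface at z = 0. Lengths are in m, angles in rad, forces in N, time in s.
With the tool pointing down it reaches from about 0.25 to 0.775 m from the base axis. Payload 4 kg.
Tool frame: the origin (TCP) lies between the finger pads; the fingertips stand 25 mm ahead of it and the grasp point (between the pads) lies 6 mm ahead of it (robot.tip_reach is the distance from the TCP to the fingertips, in m); z points along the fingers, y is the line along which they close (so a half turn about z gives the same grasp; the last joint's range is limited). The gripper opens to 94 mm and grips with 3 to 60 N. Pads are 16 mm wide; open, the fingers measure 119 mm over their backs; the gripper's body (75 mm by 177 mm) begins 78 mm behind the grasp point.
Start: joints at [1.003, 0.087, 1.371, -0, 1.684, -0.103], TCP at [0.247, 0.492, 0.231] pointing down, gripper open.
Joint ranges: [-3.1, 3.1], [-0.76, 2.03], [0.27, 2.55], [-1.08, 4.22], [0.17, 2.65], [-2.57, 2.57]. Speed limits (rad/s): [2.79, 2.79, 3.14, 3.14, 3.14, 3.14].

### API

Orientations are given as [roll, pitch, yaw] about the fixed x, y, z axes, in that order (R = Rz(yaw) Ry(pitch) Rx(roll)).
In Python, from bench import sensors, snapshot, camera_info, ticket, robot gives the robot as it stands.
- The arm moves only by the tool arm_command, never from a script. Its argument "plan" is a list of rows, each an object with "grip": the closure, from -1 (fully open) to 1 (shut); "slide": the shift along the tool's x, y, z normalised to -1 to 1, where 1 is 500 mm, a list of three; "spin": the turn about the tool's z normalised to -1 to 1, where 1 is 5 degrees. A call has 1 to 10 rows; each row shifts and turns the commanded pose from where the row before left it, along the tool's axes as they then stand; what a row does not reach is not made up. A row lasts 1/8 s, in which the tool goes at most 62.5 mm and 10.7 degrees, less where a joint would pass 70% of its speed; a pose out of reach is approached as far as the arm can. A call with a number of a shift or a turn outside -1 to 1 is refused whole. A call with a gripper value outside its range is refused whole. The fingers move at their own pace and stop on an object; the grip force is fixed at half the most. Time passes only in rows, so rows that do not move let the fingers close. It gives the time, the measured TCP pose, the force, the opening and the grip force at its end, in the units of the state.
- sensors.get_obs(): the state, without advancing time (a new reading comes with each control period).
- snapshot(name): name is "scene" or "top"; returns the picture (480x640x3 uint8, red, green, blue); there is no depth.
- camera_info(name): a dict with "fx", "fy", "cx", "cy" (pixels), "position" and "rotation" of the camera in the world. Camera axes: x right, y up, looking along -z (the intrinsics and any distortion apply to the point x, -y, -z); pixel columns grow to the right and rows downward; lengths in m; the calibration is good to about 2 mm. A picture is of the moment at which its call begins. camera_info takes no time and is no camera call.
- ticket.close_job(): hands the job in; it is judged then, once.
The state is a dict: "time": time; "joint_positions": joint angles; "qvel": joint speeds; "joint_torque": joint torques, N m; "tool_pos": TCP position; "ee_rot": TCP orientation; "wrist_force": force on the tool from outside, world axes, zero at the start; "wrist_torque": the same for the moment, N m; "width": finger opening in m; "finger_force": force on a finger pad.
Only numpy, scipy, OpenCV 4.12 (cv2) and the standard library are available. Lean on these libraries where they do the work, as an engineer would, in place of code of your own. Each camera call takes 0.05 s, during which the arm holds its last target. There are 200 camera calls.

### The job

The vial feeder has been cleaned and its star wheel has to go back on. Two torn-off vial caps still lie on the feeder's deck where the wheel would foul them: put both in the empty white basket, then set the wheel over the centre pin of the drive, handle up, and turn it until its four holes find the four studs and it sits fully home and level on the flange. Leave the wheel released, and leave the vials, swabs, swab carton and roll of tape where they are.

Things in the scene. Friction and masses are not known exactly. Their poses are not given: they have to be found in the camera images.
- drive: The vial feeder: a low white bench unit, 200 x 210 mm, fixed; bare metal deck on top, 55 mm above the worktop. Origin: centre of its underside; x points to its back, away from the controls on its front, z up. A round spindle flange, 88 mm across, rises 5 mm from the middle of the deck. The gearbox holds the spindle still unless twisted with more than 0.6 N m: light pressure on the studs does not.
- drive_seat (a point): Centre of the flange face, 60 mm above the worktop; the centre of the wheel's underside belongs here. Four studs, 8 mm across, 14 mm tall, bevelled tips, stand evenly on a 64 mm circle round it. The spindle stops at any angle: where the studs point is NOT given (this frame is the feeder's) and must be seen or felt for; with four of them a quarter turn of the wheel covers every case.
- pin_tip (a point): Tip of the round centre pin, which stands 28 mm above the flange face on the spindle axis: 16 mm across, its top 8 mm tapered to 7 mm.
- guide_mid (a point): Middle of the vial guide behind the wheel's place: two bent steel rods on posts, 36 mm above the deck, along an arc of 86 mm inner radius round the pin, 50 degrees to either side of the feeder's x axis. Fixed.
- wheel_grip (a point): Middle of the star wheel's handle, half-way up the bar, 51 mm above the wheel's underside; z is the wheel's axis, up. The handle is a straight black bar along the wheel's x axis, 88 mm long, 14 mm wide and 14 mm tall, carried clear of the disc on two 10 mm posts 36 mm either side of its middle: the middle 60 mm are free to grip.
- wheel_bore (a point): Centre of the underside of the star wheel: a loose grey disc, 156 mm across, 12 mm thick, about 0.4 kg, eight vial pockets in its rim, an 18 mm bore, four 10.5 mm holes on a 64 mm circle, 45 degrees from the handle bar. Over the pin but out of line it rests on the studs, 14 mm too high; in line (within 2 degrees) it drops home by its own weight unless held up. Starts flat, handle up.
- cap_a_mid (a point): Centre of one torn-off vial cap lying on the deck: a round cap of 22 mm diameter and 10 mm tall, 10 g, flat on its base, this point 5 mm above it.
- cap_b_mid (a point): Centre of the other torn-off vial cap, alike.
- basket: The empty white slotted plastic basket, open at the top, loose on the worktop: 213 (its x) x 153 (its y) x 65 mm tall; inner floor 184 x 124 mm, 2 mm above the origin, which is the centre of its underside. z up.
- vial_left: A standing glass vial, 22 mm across, 47 mm tall; origin at the centre of its base. Leave alone.
- vial_right: A second such vial beside it. Leave alone.
- swabs: A small banded stack of swab sachets, 50 x 50 x 9 mm, lying in front of the feeder; origin under its centre. Leave alone.
- swab_carton: A small upright carton of swabs, 55 x 60 x 90 mm; origin under its centre. Leave alone.
- tape: A roll of packing tape lying flat, 94 mm across, 48 mm tall, to the right of the feeder; origin under its centre. Leave alone.

How it is judged:
By the outcome, as a careful person would: the job done as asked, in the order asked, and still so for the second after the job is handed in, with the robot touching nothing.
It also fails if it takes over 64 s, if anything falls off the work surface, if the arm or the gripper's body presses on something with over 40 N, if the wrist force passes 120 N, or if a joint passes its speed limit or range.

## Working session

There is one attempt and no reset: what is moved stays moved. The work goes in short steps, Python scripts to look and compute and a tool call to move; the robot and the scene stay as the last step left them, time stands still between calls to the robot, and variables do not carry over. Pictures are saved under pics/ and viewed, at most 10 in all, crops included, and the job is handed in when it is done.

Besides the shell and the picture viewer there is one more tool, called as name(argument=value, ...), one argument or row to a line, values as JSON. arm_command: Moves the arm, as the interface text tells. Scaled input: -1 to 1 covers 500 mm each way for a shift and 5 degrees each way for a turn. Its arguments: {"type":"object","properties":{"plan":{"type":"array","items":{"type":"object","properties":{"grip":{"type":"number"},"slide":{"type":"array","items":{"type":"number"}},"spin":{"type":"number"}}}}},"required":["plan"]}

```bash
ls; mkdir -p pics; python3 - <<'E'
from bench import sensors, snapshot, camera_info, robot
import cv2
for n in("scene","top"):
    cv2.imwrite(f"pics/{n}0.png",snapshot(n)[:,:,::-1]); print(n,camera_info(n))
print(sensors.get_obs()); print([a for a in dir(robot) if a[0]!='_'])
E
```

```text
pics
scene {'fx': 473.72310593355394, 'fy': 473.72310593355394, 'cx': 317.6580122775885, 'cy': 245.30101345282017, 'position': array([-0.21255919, -0.37108594,  0.79398577]), 'rotation': array([ 0.88369044,  0.02074145, -1.14151957])}
top {'fx': 488.6347341575163, 'fy': 488.6347341575163, 'cx': 320.06921423214163, 'cy': 237.3754228183489, 'position': array([ 0.46202703, -0.01155116,  1.10931745]), 'rotation': array([ 1.14349869e-01, -7.41470780e-04, -1.59222712e+00])}
{'time': 0.1, 'joint_positions': array([ 1.00288446e+00,  8.78480456e-02,  1.37207797e+00, -2.69286467e-05,
        1.68359804e+00, -1.03090467e-01]), 'qvel': array([ 0.00195931, -0.00099499, -0.00254115,  0.00193279, -0.0009539 ,
       -0.0005759 ]), 'joint_torque': array([ 2.11528939e-03, -3.41257596e+01, -3.03299296e+01,  7.20307580e-02,
        3.05471546e-02, -1.07421251e-04]), 'tool_pos': array([0.24631341, 0.49126829, 0.229452  ]), 'ee_rot': array([-3.13966875e+00, -1.72135368e-04,  2.67676809e+00]), 'wrist_force': array([ 0.06704737, -0.63583344, -0.2217406 ]), 'wrist_torque': array([ 0.00424136, -0.00766338,  0.01679039]), 'finger_force': 0.0, 'width': 0.09400292295111518}
['IKError', 'tip_reach']
```

View pics/scene0.png

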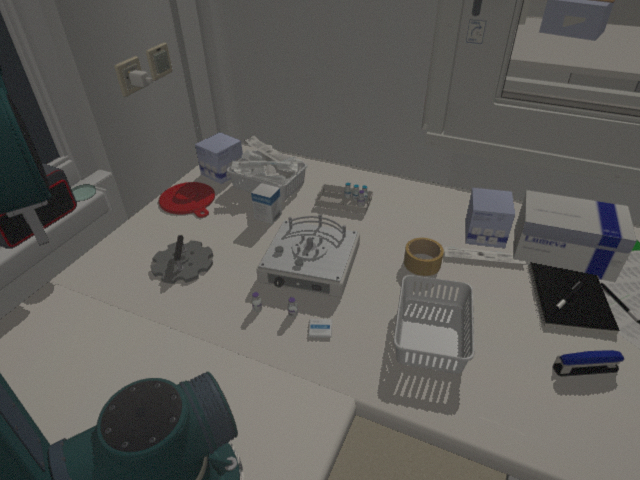

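View pics/top0.png

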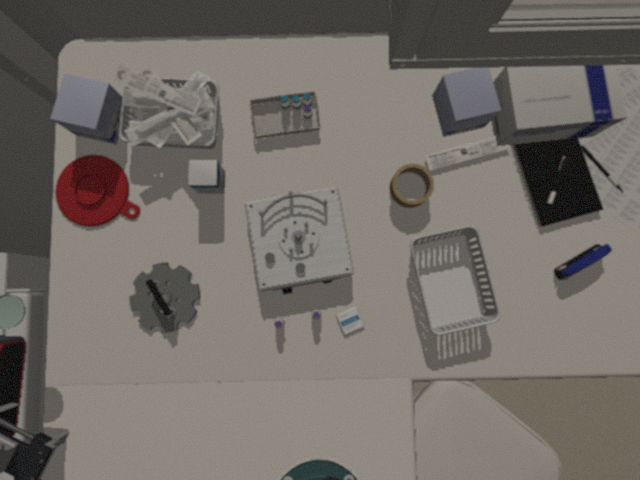

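The top view shows the wheel near (165,298) with its handle around (160,297). The feeder is at about (298,240) with dark caps near (270,260) and (300,270). The basket is at (455,282) and the tape at (411,185). Next I'll zoom in on the feeder and wheel.

```bash
cat > h.py <<'E'
import numpy as np, cv2
from scipy.spatial.transform import Rotation as R
from bench import sensors, snapshot, camera_info
def cam(n):
    c=camera_info(n); return c,R.from_euler('xyz',c['rotation']).as_matrix()
def ray(n,uv,z):
    c,M=cam(n); u,v=uv
    d=M@np.array([(u-c['cx'])/c['fx'],-(v-c['cy'])/c['fy'],-1]); p=c['position']
    return p+d*(z-p[2])/d[2]
def proj(n,P):
    c,M=cam(n); q=M.T@(np.asarray(P)-c['position'])
    return np.array([c['cx']+c['fx']*q[0]/-q[2], c['cy']-c['fy']*q[1]/-q[2]])
E
python3 - <<'E'
from h import *
a=cv2.imread('pics/top0.png'); b=cv2.imread('pics/scene0.png')
A=cv2.resize(a[180:300,240:360],(480,480),interpolation=cv2.INTER_CUBIC)
B=cv2.resize(b[205:305,250:370],(480,400),interpolation=cv2.INTER_CUBIC)
o=np.zeros((480,800,3),np.uint8); o[:,:400]=A[:,:400]; o[:400,400:]=B[:,40:440]
o=cv2.convertScaleAbs(o,alpha=1.3,beta=0)
cv2.imwrite('pics/crop1.png',o)
for p in [(165,298),(160,297)]: print('wheel',ray('top',p,.012),ray('top',p,.058))
print('feeder',ray('top',(298,240),.06),'basket',ray('top',(455,282),.065))
for p in [(270,260),(300,270)]: print(ray('top',p,.065), proj('scene',ray('top',p,.065)))
print('tape',ray('top',(411,185),.048),proj('scene',ray('top',(411,185),.048)))
print(proj('top',[.247,.492,.231]),proj('scene',[.247,.492,.231]))
E
```

```text
wheel [0.459445   0.33328972 0.012     ] [0.45955324 0.31883385 0.058     ]
wheel [0.46189682 0.34446055 0.012     ] [0.46190227 0.32953639 0.058     ]
feeder [0.57780984 0.03287292 0.06      ] basket [ 0.48016631 -0.30009803  0.065     ]
[0.53549303 0.09325854 0.065     ] [277.84675994 249.95739861]
[0.51274854 0.02944136 0.065     ] [297.37744886 262.66316236]
tape [ 0.69626532 -0.21871198  0.048     ] [422.04872902 248.71767761]
[ 31.73352676 424.68231008] [ 32.27488356 221.62850945]
```

View pics/crop1.png

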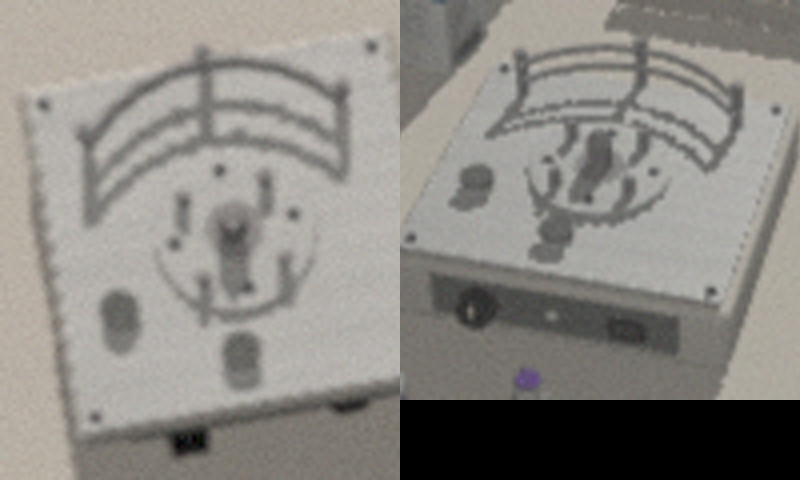

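The crop shows caps (dark discs with shadows below) at about top-view pixels (269.7,257) and (300.2,267.5). Four elongated stud-and-shadow features and four small dots both lie near the pin circle. I'll average frames and measure them.

```bash
python3 - <<'E'
from h import *
T=np.mean([snapshot('top')[:,:,::-1].astype(float) for _ in range(6)],0); S=np.mean([snapshot('scene')[:,:,::-1].astype(float) for _ in range(4)],0)
np.savez('avg.npz',T=T,S=S)
def up(I,x0,y0,w,h,k): return cv2.resize(np.clip(I[y0:y0+h,x0:x0+w]*1.4,0,255).astype(np.uint8),(w*k,h*k),interpolation=cv2.INTER_CUBIC)
o=np.zeros((600,800,3),np.uint8)
o[:400,:400]=up(T,273,215,50,50,8)
o[:400,400:]=up(S,285,225,50,50,8)
o[400:,:400]=up(T,115,254,100,50,4)[:, :400]
o[400:,400:]=up(T,248,245,100,50,4)
cv2.imwrite('pics/crop2.png',o)
g=T.mean(2)
# corner screws
for (x,y) in [(251,206),(333,191.5),(264,284)]:
    x0,y0=int(x)-4,int(y)-4; w=g[y0:y0+9,x0:x0+9]; m=np.clip(np.median(w)-15-w,0,None); yy,xx=np.mgrid[y0:y0+9,x0:x0+9]
    c=((xx*m).sum()/m.sum()+.0,(yy*m).sum()/m.sum()); print('screw',c,ray('top',c,.055))
E
```

```text
screw (np.float64(250.48388025331033), np.float64(205.87766263673)) [0.65567006 0.13579222 0.055     ]
screw (np.float64(332.3637795275591), np.float64(191.21291338582677)) [ 0.68449893 -0.04410332  0.055     ]
screw (np.float64(264.9157515751575), np.float64(286.22718271827176)) [0.48004779 0.10572408 0.055     ]
```

View pics/crop2.png

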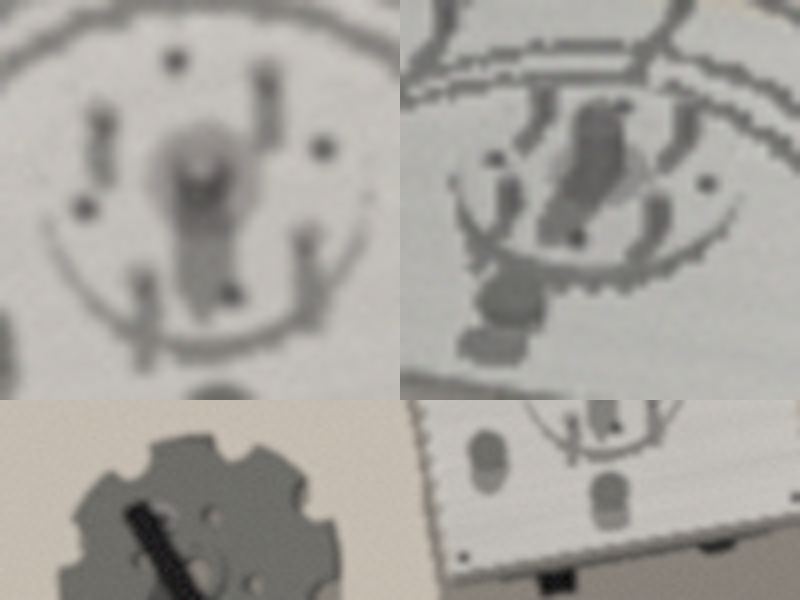

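Crop 2 makes it clear that the elongated features are the studs, with tops in the top view at about (285.6,230), (306.4,224.4), (290.9,250) and (311.3,245). The small dots are only surface marks. Now the precise numbers.

```bash
python3 - <<'E'
from h import *
d=np.load('avg.npz');T=d['T'];S=d['S']
np.set_printoptions(precision=4,suppress=True)
f=lambda x,y:(273+(x+.5)/8-.5,215+(y+.5)/8-.5)
st=np.array([ray('top',f(*p),.074) for p in [(101,118),(267,73),(306,238),(143,278)]])
do=np.array([ray('top',f(*p),.06) for p in [(176,61),(322,148),(231,293),(85,208)]])
for q in(st,do):
    c=q.mean(0); v=q-c; print(c,np.hypot(v[:,0],v[:,1]),np.degrees(np.arctan2(v[:,1],v[:,0]))%90)
print('feeder mid',(ray('top',(332.36,191.2),.055)+ray('top',(264.9,286.2),.055))/2)
# scene studs tops: crop (540,95),(688,108),(510,185),(657,203)
fs=lambda x,y:(285+(x-400+.5)/8-.5,225+(y+.5)/8-.5)
q=np.array([ray('scene',fs(*p),.074) for p in [(545,95),(688,108),(657,203),(510,185)]]);c=q.mean(0);v=q-c
print('scene',c,np.hypot(v[:,0],v[:,1]),np.degrees(np.arctan2(v[:,1],v[:,0]))%90)
# caps
fc=lambda x,y:(248+(x-400+.5)/4-.5,245+(y-400+.5)/4-.5)
for p in[(489,449),(610,492)]: print('cap',ray('top',fc(*p),.065))
for p in[(513,292)]: print('cap b scene',ray('scene',fs(*p),.065))
# wheel
g=T.max(2); roi=np.zeros_like(g,bool); roi[250:345,115:215]=1
hm=((g<45)&roi).astype(np.uint8); n,l,s,c=cv2.connectedComponentsWithStats(hm); i=1+s[1:,4].argmax()
ys,xs=np.where(l==i); r=cv2.minAreaRect(np.c_[xs,ys].astype(np.float32)); print('handle',r,s[i])
b=cv2.boxPoints(r); W=np.array([ray('top',p,.058) for p in b]); print(W.mean(0)); e=[W[1]-W[0],W[2]-W[1]]; 
for x in e: print(np.linalg.norm(x),np.degrees(np.arctan2(x[1],x[0])))
# basket blob
o=np.zeros((600,800,3),np.uint8)
u=lambda I,x0,y0,w,h,k: cv2.resize(np.clip(I[y0:y0+h,x0:x0+w]*1.4,0,255).astype(np.uint8),(w*k,h*k),interpolation=cv2.INTER_CUBIC)
o[:400,:400]=u(T,115,248,100,100,4); o[:520,400:]=u(T,403,218,100,130,4)
cv2.imwrite('pics/crop3.png',o)
E
```

```text
[0.5835 0.032  0.074 ] [0.0318 0.0325 0.0318 0.0316] [59.1293 57.9458 57.55   58.0399]
[0.5849 0.0328 0.06  ] [0.0326 0.033  0.0323 0.033 ] [12.2737 12.7682 12.3309 13.4182]
feeder mid [0.5823 0.0308 0.055 ]
scene [0.5798 0.0295 0.074 ] [0.031  0.0323 0.0318 0.0317] [58.3644 58.9807 57.4133 57.5705]
cap [0.5422 0.0935 0.065 ]
cap [0.5178 0.0291 0.065 ]
cap b scene [0.519  0.0291 0.065 ]
handle ((158.3000030517578, 296.8999938964844), (39.56707763671875, 8.062257766723633), 60.2551155090332) [146 280  26  36 267]
[0.4623 0.3332 0.058 ]
0.016969706249797316 -60.986301162544784
0.08546124106430575 -149.75361903707122
```

View pics/crop3.png

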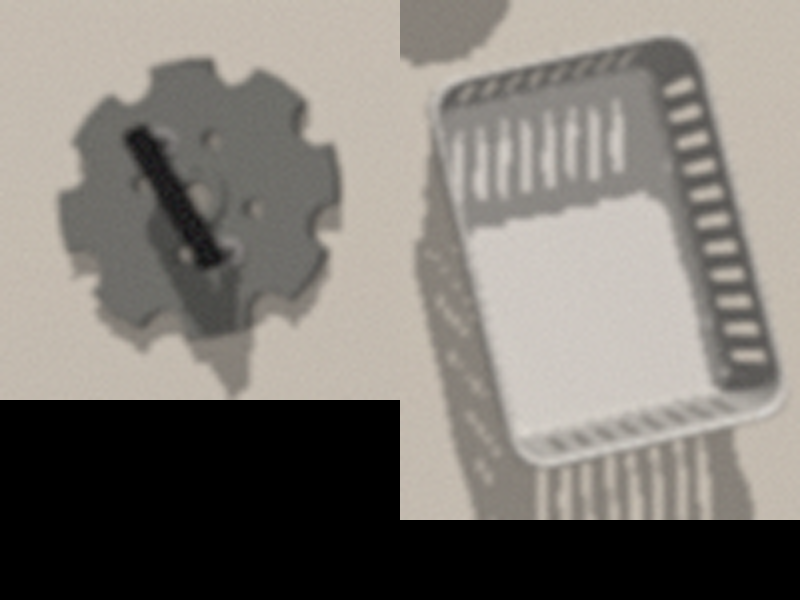

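Crop 3 shows the wheel disc with its bore near crop (204,203), which is top pixel (166,298.7). The handle runs from crop (135,133) to (210,265), and the basket rim is centred at top pixel (455.5,280.5). The cap, stud and handle sizes are consistent, so I'll go above cap b now.

arm_command(
  plan=[
    {"grip":-0.1,"slide":[-0.1,-0.065,0]},
    {"grip":-0.1,"slide":[-0.1,-0.065,0]},
    {"grip":-0.1,"slide":[-0.1,-0.065,0]},
    {"grip":-0.1,"slide":[-0.1,-0.065,0]},
    {"grip":-0.1,"slide":[-0.1,-0.065,0]},
    {"grip":-0.1,"slide":[-0.1,-0.065,0]},
    {"grip":-0.1,"slide":[-0.1,-0.065,0]},
    {"grip":-0.1,"slide":[-0.1,-0.065,0]},
    {"grip":-0.1,"slide":[-0.1,-0.065,0.05]},
    {"grip":-0.1,"slide":[0,0,0.05]},
  ],
)

```text
invalid input at $.plan[0]: expected keys grip, slide, spin
```

```bash
cat >> h.py <<'E'
def go(x,y,z):
    o=sensors.get_obs(); M=R.from_euler('xyz',o['ee_rot']).as_matrix()
    d=M.T@(np.array([x,y,z])-o['tool_pos'])
    print('pos',o['tool_pos'].round(4),'yaw',np.degrees(o['ee_rot'][2]).round(2),'w',round(o['width'],4),'t',o['time'],'F',o['wrist_force'].round(1),'ff',o['finger_force'])
    print('slide total',(d/.5).round(4),'min rows',np.linalg.norm(d)/.0625)
E
python3 -c "
from h import *
go(.518,.029,.082)"
```

```text
pos [0.2466 0.4917 0.2305] yaw 153.37 w 0.0936 t 0.6 F [-0.1  0.7 -1.6] ff 0.0
slide total [-0.9001 -0.5838  0.297 ] min rows 8.905459832479593
```

arm_command(
  plan=[
    {"grip":-0.1,"slide":[-0.1,-0.065,0],"spin":0},
    {"grip":-0.1,"slide":[-0.1,-0.065,0],"spin":0},
    {"grip":-0.1,"slide":[-0.1,-0.065,0],"spin":0},
    {"grip":-0.1,"slide":[-0.1,-0.065,0],"spin":0},
    {"grip":-0.1,"slide":[-0.1,-0.065,0],"spin":0},
    {"grip":-0.1,"slide":[-0.1,-0.065,0],"spin":0},
    {"grip":-0.1,"slide":[-0.1,-0.065,0],"spin":0},
    {"grip":-0.1,"slide":[-0.1,-0.065,0],"spin":0},
    {"grip":-0.1,"slide":[-0.1,-0.065,0.05],"spin":0},
    {"grip":-0.1,"slide":[0,0,0.05],"spin":0},
  ],
)

```text
time: 1.85
tool_pos: [0.5184, 0.0265, 0.1807]
ee_rot: [-3.141, 0.001, 2.671]
wrist_force: [0.7, 1.6, 0.0]
width: 0.0517
finger_force: 0.0
```

```bash
python3 -c "
from h import *
go(.518,.029,.082)"
```

```text
pos [0.5184 0.0265 0.1807] yaw 153.04 w 0.0517 t 1.85 F [0.7 1.6 0. ] ff 0.0
slide total [0.0032 0.0042 0.1975] min rows 1.580196281636875
```

arm_command(
  plan=[
    {"grip":-0.1,"slide":[0.003,0.004,0.08],"spin":0},
    {"grip":-0.1,"slide":[0,0,0.07],"spin":0},
    {"grip":-0.1,"slide":[0,0,0.03],"spin":0},
    {"grip":-0.1,"slide":[0,0,0.014],"spin":0},
    {"grip":-0.1,"slide":[0,0,0],"spin":0},
  ],
)

```text
time: 2.48
tool_pos: [0.5168, 0.0327, 0.0851]
ee_rot: [3.141, 0.001, 2.677]
wrist_force: [0.6, 0.0, 0.4]
width: 0.0513
finger_force: 0.0
```

```bash
python3 -c "
from h import *
go(.518,.029,.082)"
```

```text
pos [0.5168 0.0327 0.0851] yaw 153.38 w 0.0513 t 2.475 F [0.6 0.  0.4] ff 0.0
slide total [-0.0054 -0.0056  0.0063] min rows 0.08002436234013605
```

arm_command(
  plan=[
    {"grip":-0.1,"slide":[-0.004,-0.005,0.005],"spin":0},
    {"grip":0.3,"slide":[0,0,0],"spin":0},
    {"grip":1,"slide":[0,0,0],"spin":0},
    {"grip":1,"slide":[0,0,0],"spin":0},
    {"grip":1,"slide":[0,0,0],"spin":0},
    {"grip":1,"slide":[0,0,0],"spin":0},
  ],
)

```text
time: 3.22
tool_pos: [0.517, 0.0296, 0.0819]
ee_rot: [3.141, 0.0, 2.677]
wrist_force: [0.3, 0.8, 0.6]
width: 0.0199
finger_force: 30.0
```

```bash
python3 -c "
from h import *
go(.483,-.301,.16)"
```

```text
pos [0.517  0.0296 0.0819] yaw 153.37 w 0.0199 t 3.225 F [0.3 0.8 0.6] ff 30.00019669532776
slide total [-0.2356 -0.6215 -0.1562] min rows 5.461803389953006
```

arm_command(
  plan=[
    {"grip":1,"slide":[0,0,-0.06],"spin":0},
    {"grip":1,"slide":[0,0,-0.1],"spin":0},
    {"grip":1,"slide":[-0.04,-0.104,0],"spin":0},
    {"grip":1,"slide":[-0.04,-0.104,0],"spin":0},
    {"grip":1,"slide":[-0.04,-0.104,0],"spin":0},
    {"grip":1,"slide":[-0.04,-0.104,0],"spin":0},
    {"grip":1,"slide":[-0.04,-0.104,0],"spin":0},
    {"grip":1,"slide":[-0.036,-0.101,0.02],"spin":0},
    {"grip":1,"slide":[0,0,0.08],"spin":0},
    {"grip":1,"slide":[0,0,0.08],"spin":0},
  ],
)

```text
time: 4.47
tool_pos: [0.4831, -0.3021, 0.071]
ee_rot: [3.142, 0.001, 2.675]
wrist_force: [-0.3, -0.6, -1.0]
width: 0.0198
finger_force: 30.0
```

arm_command(
  plan=[
    {"grip":1,"slide":[0,0,0.03],"spin":0},
    {"grip":1,"slide":[0,0,0],"spin":0},
    {"grip":0.0,"slide":[0,0,0],"spin":0},
    {"grip":-0.1,"slide":[0,0,0],"spin":0},
    {"grip":-0.1,"slide":[0,0,-0.05],"spin":0},
    {"grip":-0.1,"slide":[0,0,-0.1],"spin":0},
    {"grip":-0.1,"slide":[0,0,-0.08],"spin":0},
  ],
)

```text
time: 5.35
tool_pos: [0.4838, -0.3012, 0.1751]
ee_rot: [-3.141, 0.004, 2.677]
wrist_force: [0.9, 0.5, -0.5]
width: 0.0518
finger_force: 0.0
```

```bash
python3 -c "
from h import *
go(.542,.0935,.130)"
```

```text
pos [ 0.4838 -0.3012  0.1751] yaw 153.38 w 0.0518 t 5.35 F [ 0.9  0.5 -0.5] ff 0.0
slide total [0.25   0.758  0.0889] min rows 6.424379376577109
```

arm_command(
  plan=[
    {"grip":-0.1,"slide":[0.036,0.108,0],"spin":0},
    {"grip":-0.1,"slide":[0.036,0.108,0],"spin":0},
    {"grip":-0.1,"slide":[0.036,0.108,0],"spin":0},
    {"grip":-0.1,"slide":[0.036,0.108,0],"spin":0},
    {"grip":-0.1,"slide":[0.036,0.108,0],"spin":0},
    {"grip":-0.1,"slide":[0.036,0.108,0],"spin":0},
    {"grip":-0.1,"slide":[0.034,0.11,0],"spin":0},
    {"grip":-0.1,"slide":[0,0,0.07],"spin":0},
    {"grip":-0.1,"slide":[0,0,0.05],"spin":0},
    {"grip":-0.1,"slide":[0,0,0],"spin":0},
  ],
)

```text
time: 6.6
tool_pos: [0.5401, 0.0942, 0.1106]
ee_rot: [-3.14, -0.003, 2.678]
wrist_force: [-0.3, -0.8, 0.9]
width: 0.0517
finger_force: 0.0
```

```bash
python3 -c "
from h import *
go(.542,.0935,.082)"
```

```text
pos [0.5401 0.0942 0.1106] yaw 153.41 w 0.0517 t 6.6 F [-0.3 -0.8  0.9] ff 0.0
slide total [-0.0041  0.0005  0.0571] min rows 0.4581572062860077
```

arm_command(
  plan=[
    {"grip":-0.1,"slide":[-0.003,0,0.04],"spin":0},
    {"grip":-0.1,"slide":[0,0,0.015],"spin":0},
    {"grip":-0.1,"slide":[0,0,0],"spin":0},
    {"grip":0.3,"slide":[0,0,0],"spin":0},
    {"grip":1,"slide":[0,0,0],"spin":0},
    {"grip":1,"slide":[0,0,0],"spin":0},
    {"grip":1,"slide":[0,0,0],"spin":0},
    {"grip":1,"slide":[0,0,-0.06],"spin":0},
    {"grip":1,"slide":[0,0,-0.1],"spin":0},
    {"grip":1,"slide":[0,0,0],"spin":0},
  ],
)

```text
time: 7.85
tool_pos: [0.5455, 0.0935, 0.1697]
ee_rot: [3.136, 0.009, 2.677]
wrist_force: [0.8, -0.1, 0.1]
width: 0.0194
finger_force: 30.0
```

```bash
python3 -c "
from h import *
go(.475,-.29,.16)"
```

```text
pos [0.5455 0.0935 0.1697] yaw 153.37 w 0.0194 t 7.85 F [ 0.8 -0.1  0.1] ff 29.99998301267624
slide total [-0.2176 -0.7489  0.0173] min rows 6.240571966767885
```

arm_command(
  plan=[
    {"grip":1,"slide":[-0.031,-0.107,0],"spin":0},
    {"grip":1,"slide":[-0.031,-0.107,0],"spin":0},
    {"grip":1,"slide":[-0.031,-0.107,0],"spin":0},
    {"grip":1,"slide":[-0.031,-0.107,0],"spin":0},
    {"grip":1,"slide":[-0.031,-0.107,0],"spin":0},
    {"grip":1,"slide":[-0.031,-0.107,0],"spin":0},
    {"grip":1,"slide":[-0.031,-0.107,0],"spin":0},
    {"grip":1,"slide":[0,0,0.09],"spin":0},
    {"grip":1,"slide":[0,0,0.09],"spin":0},
    {"grip":1,"slide":[0,0,0],"spin":0},
  ],
)

```text
time: 9.1
tool_pos: [0.4684, -0.2879, 0.0688]
ee_rot: [3.139, -0.012, 2.676]
wrist_force: [-0.0, 0.4, 0.1]
width: 0.0196
finger_force: 30.0
```

arm_command(
  plan=[
    {"grip":0.0,"slide":[0,0,0],"spin":0},
    {"grip":-0.1,"slide":[0,0,0],"spin":0},
    {"grip":-0.1,"slide":[0,0,-0.05],"spin":0},
    {"grip":-0.1,"slide":[0,0,-0.1],"spin":0},
    {"grip":-0.1,"slide":[0,0,-0.08],"spin":-1},
    {"grip":-0.1,"slide":[0.03,0.11,0],"spin":0},
    {"grip":-0.1,"slide":[0.03,0.11,0],"spin":0},
    {"grip":-0.1,"slide":[0.03,0.11,0],"spin":0},
  ],
)

```text
time: 10.1
tool_pos: [0.4916, -0.1188, 0.1919]
ee_rot: [3.141, 0.005, 2.764]
wrist_force: [-0.3, 0.2, 0.1]
width: 0.0518
finger_force: 0.0
```

```bash
python3 - <<'E'
from h import *
t=snapshot('top')[:,:,::-1]; o=np.zeros((520,800,3),np.uint8)
u=lambda x0,y0:cv2.resize(t[y0:y0+130,x0:x0+100],(400,520),interpolation=cv2.INTER_CUBIC)
o[:,:400]=u(403,218);o[:,400:]=u(250,200);cv2.imwrite('pics/c4.png',cv2.convertScaleAbs(o,alpha=1.4))
go(.4615,.333,.15)
E
```

```text
pos [ 0.492 -0.112  0.192] yaw 158.73 w 0.0518 t 10.15 F [-0.7  4.1  0.6] ff 0.0
slide total [0.38   0.8066 0.0882] min rows 7.167491987842557
```

View pics/c4.png

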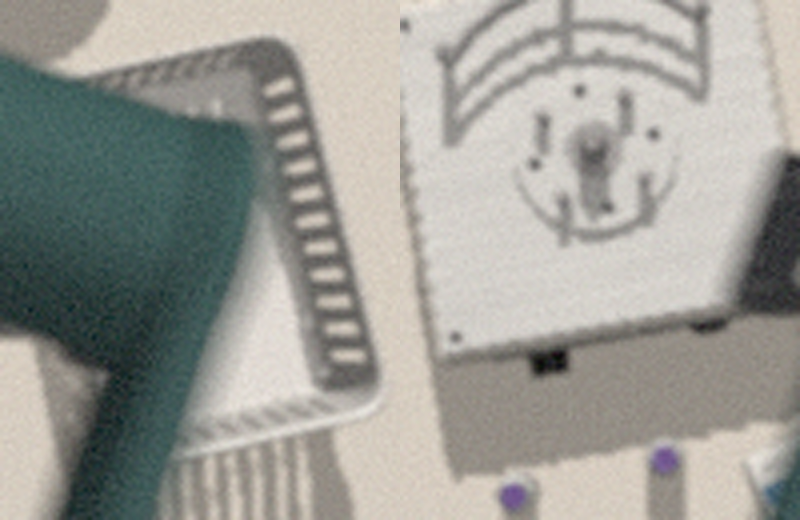

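The caps are off the deck. Next I'll move over the wheel handle while turning.

arm_command(
  plan=[
    {"grip":-0.3,"slide":[0.042,0.091,0],"spin":-1},
    {"grip":-0.3,"slide":[0.034,0.094,0],"spin":-1},
    {"grip":-0.3,"slide":[0.026,0.097,0],"spin":-1},
    {"grip":-0.3,"slide":[0.017,0.098,0],"spin":-1},
    {"grip":-0.3,"slide":[0.009,0.1,0],"spin":-1},
    {"grip":-0.3,"slide":[0,0.1,0],"spin":-1},
    {"grip":-0.3,"slide":[-0.009,0.1,0],"spin":-1},
    {"grip":-0.3,"slide":[-0.017,0.098,0],"spin":-1},
    {"grip":-0.3,"slide":[-0.026,0.07,0],"spin":-1},
    {"grip":-0.3,"slide":[0,0,0.0],"spin":-1},
  ],
)

```text
time: 11.4
tool_pos: [0.469, 0.3196, 0.1911]
ee_rot: [3.141, 0.004, -2.639]
wrist_force: [0.3, -0.1, 0.4]
width: 0.0607
finger_force: 0.0
```

arm_command(
  plan=[
    {"grip":-0.3,"slide":[0,0,0.04],"spin":-0.3},
    {"grip":-0.3,"slide":[0,0,0],"spin":0},
    {"grip":-0.3,"slide":[0,0,0],"spin":0},
  ],
)

```text
time: 11.78
tool_pos: [0.4694, 0.3168, 0.1709]
ee_rot: [-3.142, 0.002, -2.621]
wrist_force: [-0.6, -0.3, -0.3]
width: 0.061
finger_force: 0.0
```

```bash
python3 - <<'E'
from h import *
o=sensors.get_obs(); print(o['joint_positions'].round(3)); go(.4615,.333,.057)
E
```

```text
[ 0.494  0.141  1.43  -0.     1.569 -1.598]
pos [0.4694 0.3168 0.1709] yaw -150.15 w 0.061 t 11.775 F [-0.6 -0.3 -0.3] ff 0.0
slide total [-0.0019  0.0361  0.2278] min rows 1.844945234685351
```

arm_command(
  plan=[
    {"grip":-0.3,"slide":[-0.002,0.036,0.03],"spin":0},
    {"grip":-0.3,"slide":[0,0,0.09],"spin":0},
    {"grip":-0.3,"slide":[0,0,0.04],"spin":0},
    {"grip":-0.3,"slide":[0,0,0],"spin":0},
    {"grip":-0.3,"slide":[0,0,0],"spin":0},
  ],
)

```text
time: 12.4
tool_pos: [0.4611, 0.3335, 0.0903]
ee_rot: [3.141, 0.002, -2.62]
wrist_force: [0.6, 0.2, -0.5]
width: 0.0614
finger_force: 0.0
```

```bash
python3 - <<'E'
from h import *
go(.4615,.333,.057)
t=snapshot('top')[:,:,::-1]; s=snapshot('scene')[:,:,::-1]
o=np.zeros((400,800,3),np.uint8)
o[:,:400]=cv2.resize(t[248:348,115:215],(400,400)); o[:,400:]=cv2.resize(s[190:290,130:230],(400,400))
cv2.imwrite('pics/c5.png',cv2.convertScaleAbs(o,alpha=1.4))
E
```

```text
pos [0.4611 0.3335 0.0903] yaw -150.12 w 0.0614 t 12.4 F [ 0.6  0.2 -0.5] ff 0.0
slide total [ 0.     -0.0013  0.0667] min rows 0.5333915448174803
```

View pics/c5.png

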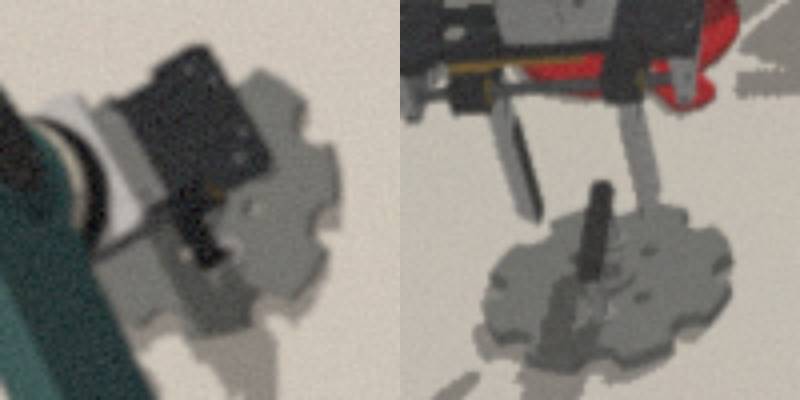

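The crop shows the fingers straddling the handle bar, with the bar end at crop (207,258) and the bar between the fingers in the scene view. I'll lower and grip.

arm_command(
  plan=[
    {"grip":-0.3,"slide":[0,0,0.04],"spin":0},
    {"grip":-0.3,"slide":[0,0,0.022],"spin":0},
    {"grip":0.4,"slide":[0,0,0],"spin":0},
    {"grip":1,"slide":[0,0,0],"spin":0},
    {"grip":1,"slide":[0,0,0],"spin":0},
    {"grip":1,"slide":[0,0,0],"spin":0},
    {"grip":1,"slide":[0,0,0],"spin":0},
  ],
)

```text
time: 13.38
tool_pos: [0.4607, 0.3334, 0.0587]
ee_rot: [3.14, 0.001, -2.62]
wrist_force: [-1.7, 3.5, 0.1]
width: 0.0146
finger_force: 1.5
```

```bash
python3 -c "
from h import *
go(.4615,.333,.057)"
```

```text
pos [0.4607 0.3334 0.0587] yaw -150.14 w 0.0146 t 13.375 F [-1.7  3.5  0.1] ff 1.4690186083316803
slide total [-0.0011 -0.0015  0.0033] min rows 0.03040324852029481
```

arm_command(
  plan=[
    {"grip":1,"slide":[0,0,0],"spin":0},
    {"grip":1,"slide":[0,0,-0.02],"spin":0},
    {"grip":1,"slide":[0,0,-0.05],"spin":0},
    {"grip":1,"slide":[0,0,-0.07],"spin":0},
    {"grip":1,"slide":[0,0,-0.07],"spin":0},
    {"grip":1,"slide":[0,0,-0.05],"spin":0},
    {"grip":1,"slide":[0,0,0],"spin":0},
  ],
)

```text
time: 14.25
tool_pos: [0.4618, 0.3329, 0.1904]
ee_rot: [-3.141, 0.004, -2.621]
wrist_force: [-0.1, -0.9, -4.9]
width: 0.0143
finger_force: 29.9
```

```bash
python3 -c "
from h import *
go(.582,.031,.19)"
```

```text
pos [0.4618 0.3329 0.1904] yaw -150.15 w 0.0143 t 14.25 F [-0.1 -0.9 -4.9] ff 29.92128700017929
slide total [ 0.0921 -0.6434  0.0009] min rows 5.199443424721796
```

arm_command(
  plan=[
    {"grip":1,"slide":[0.006,-0.04,0],"spin":0},
    {"grip":1,"slide":[0.0115,-0.08,0],"spin":0},
    {"grip":1,"slide":[0.0115,-0.08,0],"spin":0},
    {"grip":1,"slide":[0.0115,-0.08,0],"spin":0},
    {"grip":1,"slide":[0.0115,-0.08,0],"spin":0},
    {"grip":1,"slide":[0.0115,-0.08,0],"spin":0},
    {"grip":1,"slide":[0.0115,-0.08,0],"spin":0},
    {"grip":1,"slide":[0.0115,-0.08,0],"spin":0},
    {"grip":1,"slide":[0.006,-0.043,0],"spin":0},
    {"grip":1,"slide":[0,0,0],"spin":0.8},
  ],
)

```text
time: 15.5
tool_pos: [0.5804, 0.0287, 0.1864]
ee_rot: [3.14, -0.003, -2.695]
wrist_force: [0.4, 0.6, -5.0]
width: 0.0138
finger_force: 29.9
```

arm_command(
  plan=[
    {"grip":1,"slide":[0,0,0],"spin":0.8},
    {"grip":1,"slide":[0,0,0],"spin":0.8},
    {"grip":1,"slide":[0,0,0],"spin":0.6},
    {"grip":1,"slide":[0,0,0],"spin":0.33},
    {"grip":1,"slide":[0,0,0],"spin":0},
    {"grip":1,"slide":[0,0,0],"spin":0},
    {"grip":1,"slide":[0,0,0],"spin":0},
  ],
)

```text
time: 16.38
tool_pos: [0.5808, 0.0309, 0.1883]
ee_rot: [3.141, -0.0, -2.911]
wrist_force: [-0.8, 0.5, -4.5]
width: 0.0139
finger_force: 29.9
```

```bash
python3 - <<'E'
from h import *
go(.582,.031,.152)
t=np.mean([snapshot('top')[:,:,::-1].astype(float) for _ in range(3)],0); s=np.mean([snapshot('scene')[:,:,::-1].astype(float) for _ in range(3)],0)
np.savez('b.npz',t=t,s=s)
o=np.zeros((400,800,3),np.uint8)
o[:,:400]=cv2.resize(np.clip(t[190:290,245:345]*1.4,0,255).astype(np.uint8),(400,400)); o[:,400:]=cv2.resize(np.clip(s[190:290,260:360]*1.4,0,255).astype(np.uint8),(400,400))
cv2.imwrite('pics/c6.png',o)
E
```

```text
pos [0.5808 0.0309 0.1883] yaw -166.77 w 0.0139 t 16.375 F [-0.8  0.5 -4.5] ff 29.921179711818695
slide total [-0.0025 -0.0004  0.0725] min rows 0.5807021266730201
```

View pics/c6.png

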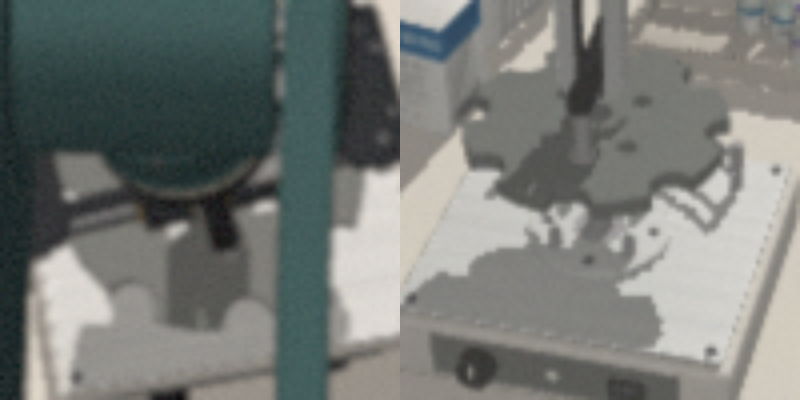

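The top view is mostly hidden by the arm. In the scene view the wheel is held level over the pin, with two holes at scene crop (642,100) and (627,146). I'll check the wheel centre against the scene-view stud centre.

```bash
python3 - <<'E'
from h import *
np.set_printoptions(precision=4,suppress=True)
d=np.load('b.npz'); g=d['s'].mean(2)
f=lambda x,y:(260+(x-400+.5)/4-.5,190+(y+.5)/4-.5)
q=[ray('scene',f(*p),.1416) for p in [(642,100),(627,146)]]
print(q); v=q[0]-q[1]; print(np.hypot(*v[:2]),np.degrees(np.arctan2(v[1],v[0])))
# expected: holes at handle+-45 : two holes right side (toward -y)
m=(q[0]+q[1])/2; a=np.radians(13.23)
# holes at a-45 and a-135 -> midpoint is centre + 32*cos45 along a-90
print('centre',m[:2]-.032*np.cos(np.pi/4)*np.array([np.sin(a),-np.cos(a)]))
# silhouette extents of disc in scene (left/right rim) for top edge
for p in [(466,135),(733,105)]: print('rim',ray('scene',f(*p),.1416))
E
```

```text
[array([0.6109, 0.0143, 0.1416]), array([0.5666, 0.0037, 0.1416])]
0.04556211726011392 13.52592106542011
centre [0.5836 0.031 ]
rim [0.5398 0.0936 0.1416]
rim [ 0.6271 -0.0369  0.1416]
```

arm_command(
  plan=[
    {"grip":1,"slide":[0,0,0.04],"spin":0},
    {"grip":1,"slide":[0,0,0.03],"spin":0},
    {"grip":1,"slide":[0,0,0.01],"spin":0},
    {"grip":1,"slide":[0,0,0.006],"spin":0},
    {"grip":1,"slide":[0,0,0],"spin":0},
  ],
)

```text
time: 17.3
tool_pos: [0.581, 0.0309, 0.1457]
ee_rot: [-3.142, 0.001, -2.911]
wrist_force: [0.6, -0.3, -4.6]
width: 0.0133
finger_force: 29.9
```

arm_command(
  plan=[
    {"grip":1,"slide":[0,0,0.004],"spin":0},
    {"grip":1,"slide":[0,0,0.004],"spin":0},
    {"grip":1,"slide":[0,0,0],"spin":0},
  ],
)

```text
time: 17.68
tool_pos: [0.5807, 0.0309, 0.1412]
ee_rot: [3.141, -0.0, -2.911]
wrist_force: [-0.5, 0.6, -4.8]
width: 0.014
finger_force: 29.9
```

```bash
python3 - <<'E'
from h import *
go(.582,.031,.1427); print(sensors.get_obs()['wrist_torque'])
s=np.mean([snapshot('scene')[:,:,::-1].astype(float) for _ in range(3)],0); np.savez('b2.npz',s=s)
E
```

```text
pos [0.5807 0.0309 0.1412] yaw -166.78 w 0.014 t 17.675 F [-0.5  0.6 -4.8] ff 29.9211984872818
slide total [-0.0025 -0.0004 -0.003 ] min rows 0.031352249007696766
[ 0.0560433  -0.01639046  0.02818392]
```

arm_command(
  plan=[
    {"grip":1,"slide":[0,0,0.004],"spin":0},
    {"grip":1,"slide":[0,0,0.004],"spin":0},
    {"grip":1,"slide":[0,0,0.004],"spin":0},
    {"grip":1,"slide":[0,0,0],"spin":0},
  ],
)

```text
time: 18.32
tool_pos: [0.581, 0.031, 0.1351]
ee_rot: [3.141, 0.0, -2.911]
wrist_force: [1.0, 0.6, -5.3]
width: 0.0137
finger_force: 29.9
```

```bash
python3 - <<'E'
from h import *
go(.582,.031,.1187); print(sensors.get_obs()['wrist_torque'])
E
```

```text
pos [0.581  0.031  0.1351] yaw -166.78 w 0.0137 t 18.325 F [ 1.   0.6 -5.3] ff 29.9211385846138
slide total [-0.002  -0.0005  0.0329] min rows 0.2634100764222271
[ 0.15669755 -0.17510796  0.0275868 ]
```

arm_command(
  plan=[
    {"grip":1,"slide":[0,0,0.003],"spin":0},
    {"grip":1,"slide":[0,0,0.003],"spin":0},
    {"grip":1,"slide":[0,0,0],"spin":0},
  ],
)

```text
time: 18.7
tool_pos: [0.5809, 0.031, 0.1323]
ee_rot: [3.141, 0.0, -2.911]
wrist_force: [1.5, 0.5, -5.7]
width: 0.0139
finger_force: 29.9
```

```bash
python3 - <<'E'
from h import *
go(.582,.031,.1187); print(sensors.get_obs()['wrist_torque'])
E
```

```text
pos [0.5809 0.031  0.1323] yaw -166.78 w 0.0139 t 18.7 F [ 1.5  0.5 -5.7] ff 29.921244084835052
slide total [-0.002  -0.0004  0.0271] min rows 0.21761628625525942
[ 0.2398685  -0.2832853   0.06463287]
```

arm_command(
  plan=[
    {"grip":1,"slide":[-0.001,0,0.003],"spin":0},
    {"grip":1,"slide":[0,0,0.003],"spin":0},
    {"grip":1,"slide":[0,0,0.003],"spin":0},
    {"grip":1,"slide":[0,0,0],"spin":0},
  ],
)

```text
time: 19.2
tool_pos: [0.5812, 0.0311, 0.1275]
ee_rot: [3.141, -0.0, -2.911]
wrist_force: [0.7, 1.0, -5.0]
width: 0.0134
finger_force: 29.9
```

```bash
python3 - <<'E'
from h import *
go(.582,.031,.1187); print(sensors.get_obs()['wrist_torque'])
E
```

```text
pos [0.5812 0.0311 0.1275] yaw -166.78 w 0.0134 t 19.2 F [ 0.7  1.  -5. ] ff 29.92567867040634
slide total [-0.0016 -0.0005  0.0176] min rows 0.14150891920406544
[ 0.13715925 -0.04397168 -0.01024689]
```

The underside is now below the stud tips with no load, so the holes have found the studs. Continuing down.

arm_command(
  plan=[
    {"grip":1,"slide":[0,0,0.004],"spin":0},
    {"grip":1,"slide":[0,0,0.004],"spin":0},
    {"grip":1,"slide":[0,0,0.004],"spin":0},
    {"grip":1,"slide":[0,0,0.003],"spin":0},
    {"grip":1,"slide":[0,0,0],"spin":0},
  ],
)

```text
time: 19.82
tool_pos: [0.5812, 0.031, 0.12]
ee_rot: [3.141, -0.0, -2.911]
wrist_force: [0.9, 0.5, -5.0]
width: 0.0135
finger_force: 29.9
```

```bash
python3 - <<'E'
from h import *
go(.582,.031,.1187); print(sensors.get_obs()['wrist_torque'])
E
```

```text
pos [0.5812 0.031  0.12  ] yaw -166.78 w 0.0135 t 19.825 F [ 0.9  0.5 -5. ] ff 29.927664399147034
slide total [-0.0015 -0.0005  0.0027] min rows 0.024885579209393816
[ 0.18028246 -0.14694781 -0.03099721]
```

Down another 1 mm to touch, then release by opening partway and rise straight up.

arm_command(
  plan=[
    {"grip":1,"slide":[0,0,0.0025],"spin":0},
    {"grip":1,"slide":[0,0,0],"spin":0},
    {"grip":0.5,"slide":[0,0,0],"spin":0},
    {"grip":0.2,"slide":[0,0,0],"spin":0},
    {"grip":0.2,"slide":[0,0,0],"spin":0},
  ],
)

```text
time: 20.45
tool_pos: [0.5818, 0.0309, 0.12]
ee_rot: [-3.141, 0.002, -2.911]
wrist_force: [-0.3, 0.3, -0.3]
width: 0.0365
finger_force: 0.0
```

arm_command(
  plan=[
    {"grip":0.2,"slide":[0,0,-0.03],"spin":0},
    {"grip":0.2,"slide":[0,0,-0.06],"spin":0},
    {"grip":0.2,"slide":[0,0,-0.1],"spin":0},
    {"grip":0.2,"slide":[0.11,0,-0.05],"spin":0},
    {"grip":0.2,"slide":[0.11,0,0],"spin":0},
    {"grip":0.2,"slide":[0.11,0,0],"spin":0},
    {"grip":0.2,"slide":[0.11,0,0],"spin":0},
    {"grip":0.2,"slide":[0.06,0.1,0],"spin":0},
    {"grip":0.2,"slide":[0,0.12,0],"spin":0},
    {"grip":0.2,"slide":[0,0.12,0],"spin":0},
  ],
)

```text
time: 21.7
tool_pos: [0.2985, 0.1403, 0.2409]
ee_rot: [3.141, 0.005, -2.913]
wrist_force: [0.7, 1.0, -0.0]
width: 0.0375
finger_force: 0.0
```

```bash
python3 - <<'E'
from h import *
go(.582,.031,.1187)
t=snapshot('top')[:,:,::-1]; s=snapshot('scene')[:,:,::-1]
o=np.zeros((480,800,3),np.uint8)
o[:,:520]=cv2.resize(t[180:340,240:500],(520,320)).repeat(1,0)[:1].repeat(480,0)*0
o[:320,:520]=cv2.resize(t[180:340,240:500],(520,320)); o[:,520:]=cv2.resize(s[195:315,255:325],(280,480))
o[320:,:520]=cv2.resize(s[210:290,240:500],(520,160))
cv2.imwrite('pics/c7.png',cv2.convertScaleAbs(o,alpha=1.4)); cv2.imwrite('pics/top7.png',t); cv2.imwrite('pics/scene7.png',s)
E
```

```text
pos [0.2985 0.1403 0.2409] yaw -166.93 w 0.0375 t 21.7 F [ 0.7  1.  -0. ] ff 0.0
slide total [-0.5017 -0.3413  0.2469] min rows 5.2406384729653706
```

View pics/c7.png

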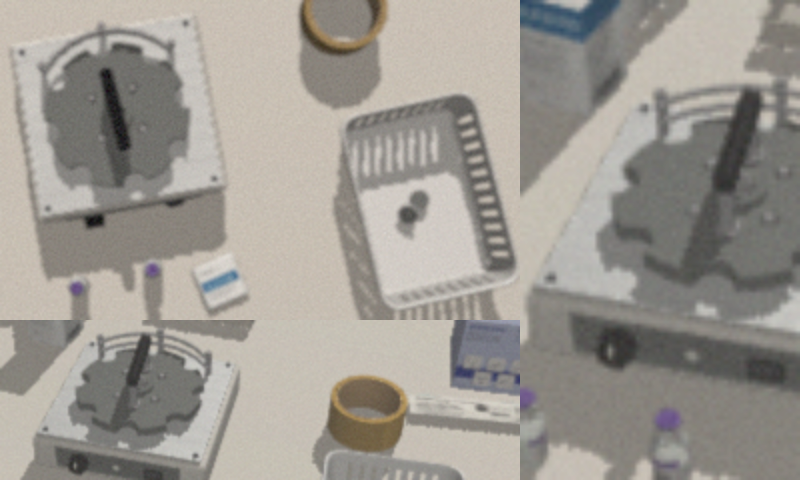

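Both caps are in the basket, at crop (409,214) and (419,199), and the wheel lies on the drive, handle up. I'll check its height by two-view triangulation of the handle ends.

```bash
python3 - <<'E'
from h import *
np.set_printoptions(precision=4,suppress=True)
t=cv2.imread('pics/top7.png').max(2);s=cv2.imread('pics/scene7.png').max(2)
def blob(g,x0,y0,x1,y1):
    m=np.zeros_like(g); m[y0:y1,x0:x1]=(g[y0:y1,x0:x1]<55); n,l,st,c=cv2.connectedComponentsWithStats(m); i=1+st[1:,4].argmax()
    ys,xs=np.where(l==i); return np.c_[xs,ys]
a=blob(t,280,205,315,265); b=blob(s,295,205,330,260)
print(a.min(0),a.max(0),b.min(0),b.max(0))
r=cv2.minAreaRect(a.astype(np.float32)); print(r)
for z in (.118,.132):
    bp=cv2.boxPoints(r); W=np.array([ray('top',p,z) for p in bp]); print(z,W.mean(0),[np.linalg.norm(W[1]-W[0]),np.linalg.norm(W[2]-W[1])],[proj('scene',w) for w in W])
# rim: disc bottom/top predicted in scene: near point of disc
for zz in (.072,.086): print('disc top near/left/right in scene',[proj('scene',[.582+.078*np.cos(q),.031+.078*np.sin(q),zz]).round(1) for q in np.radians([215,90,-90])])
for x in (282,290,298,310): 
    print(x, s[240:280,x])
E
```

```text
[290 214] [305 255] [303 218] [314 242]
((296.1470947265625, 234.58827209472656), (42.44373321533203, 9.701424598693848), 75.96376037597656)
0.118 [0.5828 0.0341 0.118 ] [np.float64(0.01990153181250398), np.float64(0.08745800548562487)] [array([307.6826, 216.1237]), array([315.683 , 216.9551]), array([307.8488, 239.0978]), array([299.4732, 238.1438])]
0.132 [0.5811 0.0334 0.132 ] [np.float64(0.019620470033648103), np.float64(0.08622286927457537)] [array([307.4224, 212.0077]), array([315.3832, 212.8231]), array([307.5711, 234.602 ]), array([299.2393, 233.6666])]
disc top near/left/right in scene [array([315.1, 263.9]), array([281. , 235.1]), array([339.2, 251.1])]
disc top near/left/right in scene [array([315. , 259.3]), array([280.6, 230.6]), array([339.3, 246.5])]
282 [ 85  99  85  80  81  82  86  81  81  83  80  74  61  61  71  82  90  91
  90  86  88  86 105 133 135 139 136 127 111 130 112  91  96 104 105  89
  70  56  51  44]
290 [ 83  86  82  83  82  85  82  84  82  87  81  84  80  82  83  84  83  82
  85  84  73  62  62  69  82  89  90  86  86  91  86  91 100  93  97 103
  95  79  62  64]
298 [ 85  82  84  84  86  82  94  95  80  74  77  67  66  65  60  56  61  61
  57  59  60  58  61  55  56  67  78  90  91  90  87  90  96 102  88  97
 104  99  80  65]
310 [ 78  75  74  78  76  76  66  62  67  83  86  86  83  80  83  84  81  84
  85  82  84  80  83  81  71  60  63  70  86  88  86  93  88  87  97 111
  92  94 103 106]
```

The handle and rim project where the home height predicts: handle top at row 218 (216 if home, 212 if high) and rim edge at row 264 (264 if home, 259 if high). The wheel is home, so I'm handing in.

```bash
python3 -c "
from bench import ticket
print(ticket.close_job())"
```

```text
the job is handed in; nothing more can be done
None
```

Both caps are in the basket and the star wheel sits home on the drive, handle up and released; I handed the job in at about 22 s, and no verdict came back.

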